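# Open the till with its release key and hold the catch back

## Task

The power is out, so the till must be opened by its release key. Take the key with the square blue head out of the key block, push it fully home into the lock on top of the till (the pins are sticky: wiggle it a little if it binds), and turn it a quarter turn clockwise, seen from above, against the return spring, so that the drawer springs out. Do not let go: finish still gripping the key and holding it turned, so that the catch stays drawn back while I see to the drawer; leave the yellow key, the notebook and the goods where they are.

Things in the scene. Friction and masses are not known exactly. Their poses are not given: they have to be found in the camera images.
- till: Grey steel till (cash drawer), fixed: 220 mm deep (x), 270 wide (y), 95 high, a notebook on its deck. Origin: centre of its underside; z up, -x its front with the drawer, +y its left seen from the robot. The lock stands in its deck at x -20, y +98 mm.
- keyhole (a point): Centre of the keyway's mouth: the flat face of the round brass plug (32 mm across, in a chrome ring) on the till's deck, 98 mm above the worktop, 3 mm above the deck. The keyway is a slot 13.6 mm long (this point's x) by 5.6 mm wide (y) going straight down, over 26 mm deep. The point turns with the plug; at rest the slot lies along the till's x.
- plug_core (a joint): Turn of the lock plug, rad: 0 at rest, grows clockwise seen from above, stops at 1.57. It is barred until the key is within about 2 mm of fully home. A return spring (0.03 N m at rest, 0.16 N m at the quarter turn) turns it back when let go. The plug lags the key by up to 0.13 rad of play in the slot.
- drawer_box (a joint): Travel of the till's drawer, m: 0 shut, 0.055 fully out towards the till's front (-x). A spring drives it out as soon as the plug has passed about 1.1 rad and the bolt is drawn back; nothing stands in its way.
- blue_key: The till's key, loose, 35 g, standing blade down in the block, square blue head up. Origin: middle of its shoulder's underside, where the blade begins (45 mm above the worktop in the block); z up along the key, x along the blade's width, y through its thickness. Steel shoulder 18 x 8 mm, z 0 to 5 mm. Fits the lock either way round; fully home, its origin is at the keyhole point.
- blue_key_grip (a point): Middle of the blue head, 20 mm above the key's origin, axes as the key's. The head is 28 mm wide (x), 10 mm thick (y), from 4 to 36 mm above the origin: grip it across the 10 mm thickness.
- blue_key_tip (a point): Tip of the blue key's blade, 26 mm below its origin. Blade 12 x 4 mm, its last 6 mm tapered to 7 x 1.6 mm. From 5 to 15 mm down the keyway two gummed-up side pins can stop a straight push of 15 to 20 N; yaw wiggles of 0.05 rad each way push them aside (they stay there), 10 to 15 N then does. A follower pushes back 3 N. Home, the push rises sharply.
- yellow_key: Another key, same blade and origin, with a round yellow head 31 mm across and 10 mm thick; stays in the block, 60 mm from the blue key. The two may have changed places.
- key_block: Fixed wooden key block, 126 x 53 mm foot, 45 mm high, long side along its x. Origin: centre of its underside. Two upright slots 13.6 x 5.6 mm, 31 mm deep, at x -30 and +30 mm, the slots' long sides along x; the keys stand in them with their x along the block's x.
- notebook: Blue notebook, 150 x 104 x 14 mm, loose, lying on the right part of the till's deck. Origin: centre of its underside. Not to be moved.
- tape_roll: Roll of brown tape, 93 mm across, 48 mm high, loose on the worktop right of the till. Origin: centre of its underside. Not to be moved.
- nougat_bar: Nougat bar in film, 48 x 243 x 31 mm, long along its y, loose on the worktop left of the till. Origin: centre of its underside. Not to be moved.

How it is judged:
By the outcome, as a careful person would: the job done as asked, in the order asked, and still so for the second after the job is handed in, while the arm keeps its last pose, push and grip.
It also fails if it takes over 45 s, if anything falls off the work surface, if the arm or the gripper's body presses on something with over 40 N, if the wrist force passes 120 N, or if a joint passes its speed limit or range.

## Robot

A 6-joint arm with a two-finger parallel gripper is mounted at the origin on a cart in front of the work surface, level with it; the furniture and walls round the work are solid. World frame = base frame: x ahead of the robot, y to its left, z up, the work surface at z = 0. Lengths are in m, angles in rad, forces in N, time in s.
With the tool pointing down it reaches from about 0.35 to 0.775 m from the base axis. Payload 5.5 kg.
Tool frame: the origin (TCP) lies midway between the tips of the shut fingers; the grasp point (between the pads) lies 19 mm behind it; z points along the fingers, y is the line along which they close (so a half turn about z gives the same grasp; the last joint's range is limited). The gripper opens to 85 mm and grips with 20 to 120 N. Pads are 22 mm wide; open, the fingers measure 114 mm over their backs; the gripper's body (76 mm by 85 mm) begins 54 mm behind the grasp point. The pads swing forward as they close: fully open they stand 13 mm farther back than shut.
Start: joints at [-1.338, 0.313, 0.046, 1.304, 0, 1.431], TCP at [0.209, -0.536, 0.231] pointing down, gripper open.
Joint ranges: [-2.76, 2.76], [-0.86, 1.69], [-1.03, 1.26], [-2.2, 2.34], [-1.47, 1.5], [-3.14, 3.14]. Speed limits (rad/s): [2.57, 2.57, 3.14, 3.14, 3.14, 3.14].

## Interface

Orientations are given as a unit quaternion [w, x, y, z].
In Python, from workcell import env gives the robot as it stands. The module is installed in compiled form; this text tells all that it offers.
- The arm moves only by the tool carry_out, never from a script. Its argument "series" is a list of rows, each an object with "delta_rot": the turn, a rotation vector about the world's x, y, z normalised to -1 to 1, where 1 is 0.1 rad, a list of three; "travel": the shift along the world's x, y, z normalised to -1 to 1, where 1 is 0.025 m, a list of three; "fingers": the closure, from -1 (fully open) to 1 (shut). In form: [{"delta_rot": [ax, ay, az], "travel": [tx, ty, tz], "fingers": fingers}, ...]. A call has 1 to 5 rows; each row shifts and turns the commanded pose from where the row before left it; what a row does not reach is not made up. A row lasts 1/8 s, in which the tool goes at most 62.5 mm and 10.7 degrees, less where a joint would pass 70% of its speed; a pose out of reach is approached as far as the arm can. A call with a number of a shift or a turn outside -1 to 1 is refused whole. A call with a gripper value outside its range is refused whole. The fingers move at their own pace and stop on an object; "squeeze" is the grip in N (left out, the last holds). Time passes only in rows, so rows that do not move let the fingers close. It gives the time, the measured TCP pose, the force, the opening and the grip force at its end, in the units of the state.
- env.get_state(): the state, without advancing time (a new reading comes with each control period).
- env.read_camera(name): name is "scene" or "top" or "wrist"; returns a dict with "color" (420x560x3 uint8, red, green, blue), "fx", "fy", "cx", "cy" (pixels), "world_from_camera" (4x4, takes a point from camera to world coordinates); the wrist camera has in their place "hand_eye" (4x4, takes a point from camera to tool coordinates, whose origin is the TCP and whose axes are the flange's). Camera axes: x right, y up, looking along -z (the intrinsics and any distortion apply to the point x, -y, -z); pixel columns grow to the right and rows downward; lengths in m; the calibration is good to about 2 mm. A picture is of the moment at which its call begins: read the wrist's pose just before it. There is no depth.
- env.hand_in(): hands the job in; it is judged then, once.
The state is a dict: "clock": time; "joint_pos": joint angles; "qvel": joint speeds; "tau": joint torques, N m; "tcp_pos": TCP position; "orientation": TCP orientation; "wrist_force": force on the tool from outside, world axes, zero at the start; "ft_torque": the same for the moment, N m; "finger_gap": finger opening in m; "grip_force": force on a finger pad.
Only numpy, scipy, OpenCV 4.12 (cv2) and the standard library are available. Lean on these libraries where they do the work, as an engineer would, in place of code of your own. Each camera call takes 0.05 s, during which the arm holds its last target. There are 200 camera calls.

## Working session

There is one attempt and no reset: what is moved stays moved. The work goes in short steps, Python scripts to look and compute and a tool call to move; the robot and the scene stay as the last step left them, time stands still between calls to the robot, and variables do not carry over. Pictures are saved under pics/ and viewed, at most 10 in all, crops included, and the job is handed in when it is done.

Besides the shell and the picture viewer there is one more tool, called after "Request:" as name([rows], argument=value, ...), one row to a line, values as JSON. carry_out: Moves the arm, as the interface text tells. Its arguments: {"type":"object","properties":{"series":{"type":"array","items":{"type":"object","properties":{"delta_rot":{"type":"array","items":{"type":"number"}},"travel":{"type":"array","items":{"type":"number"}},"fingers":{"type":"number"}}}},"squeeze":{"type":"number"}},"required":["series"]}

```bash
mkdir -p pics; cat > h.py <<'E'
import numpy as np, cv2, json
from workcell import env
def shot(name, fn):
    s=env.get_state(); c=env.read_camera(name)
    cv2.imwrite('pics/'+fn+'.png', c['color'][:,:,::-1])
    d={k:(np.array(v).tolist()) for k,v in c.items() if k!='color'}
    d['tcp']=list(map(float,s['tcp_pos'])); d['q']=list(map(float,s['orientation']))
    json.dump(d,open('pics/'+fn+'.json','w')); return c,s
E
python3 - <<'E'
from h import *
for n in ('scene','top'):
    c,s=shot(n,n+'0'); print({k:v for k,v in c.items() if k!='color'})
print(s)
E
```

```text
{'fx': 408.67539266841544, 'fy': 408.67539266841544, 'cx': 288.8492653870748, 'cy': 210.77010050250053, 'world_from_camera': array([[-0.50279755,  0.63466947, -0.5868469 , -0.10722381],
       [-0.86421629, -0.38324282,  0.32596801,  0.3319862 ],
       [-0.01802292,  0.67105857,  0.74118525,  0.83205906],
       [ 0.        ,  0.        ,  0.        ,  1.        ]])}
{'fx': 475.14720604704956, 'fy': 475.14720604704956, 'cx': 279.76489191967016, 'cy': 208.02574488075396, 'world_from_camera': array([[-1.95964800e-02,  9.89469443e-01, -1.43409201e-01,
         3.15206171e-01],
       [-9.99805964e-01, -1.96812013e-02,  8.27912577e-04,
        -1.33306646e-02],
       [-2.00327116e-03,  1.43397599e-01,  9.89663132e-01,
         1.31226713e+00],
       [ 0.00000000e+00,  0.00000000e+00,  0.00000000e+00,
         1.00000000e+00]])}
{'clock': 0.05, 'joint_pos': array([-1.33762710e+00,  3.13983444e-01,  4.49904449e-02,  1.30358710e+00,
        4.28017126e-05,  1.43121172e+00]), 'qvel': array([-6.92112711e-04, -5.44727328e-04,  4.30984118e-04, -1.02379430e-03,
        7.06658198e-05, -9.06164669e-04]), 'tau': array([ 2.18176858e-03, -4.82154608e+01,  2.99548495e+01,  1.32308368e-02,
       -1.04958399e-04,  1.35590781e-06]), 'tcp_pos': array([ 0.20929955, -0.53501993,  0.2304232 ]), 'orientation': array([-8.91909945e-04,  9.82681652e-01,  1.85299687e-01, -2.03407115e-05]), 'wrist_force': array([-0.04351596, -0.13458553, -0.74274435]), 'ft_torque': array([ 0.03042768,  0.02305079, -0.03428004]), 'grip_force': 0.0, 'finger_gap': 0.08563414271315287}
```

View pics/top0.png

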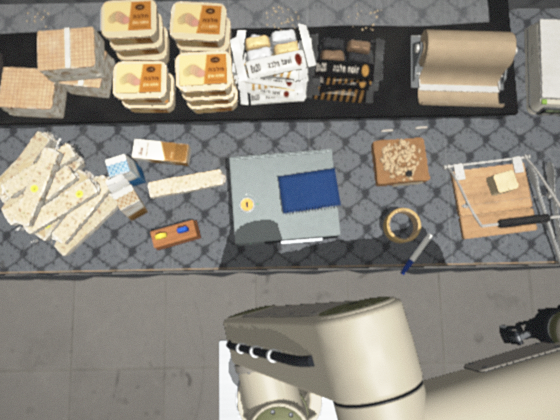

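View pics/scene0.png

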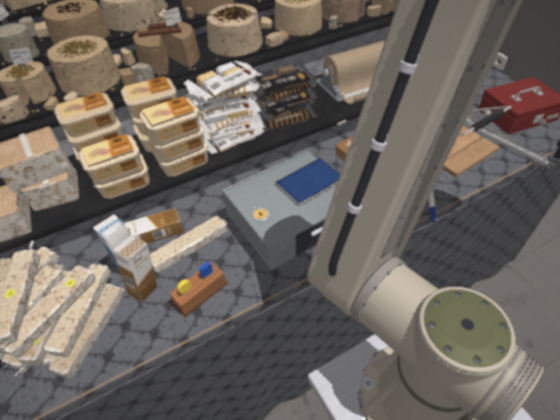

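The top view shows the key block at about (175,234), with the yellow key at (160,236), the blue key at (187,232) and the lock at (247,204). In the scene view yellow is at (184,286), blue at (206,270) and the lock at (261,213). I'll triangulate coarsely, then refine with the wrist camera.

```bash
cat >> h.py <<'E'
from scipy.spatial.transform import Rotation as R
def Tcam(d):
    if 'world_from_camera' in d: return np.array(d['world_from_camera'])
    T=np.eye(4); q=d['q']; T[:3,:3]=R.from_quat([q[1],q[2],q[3],q[0]]).as_matrix(); T[:3,3]=d['tcp']
    return T@np.array(d['hand_eye'])
def load(fn): return json.load(open('pics/'+fn+'.json')), cv2.imread('pics/'+fn+'.png')
def ray(d,uv):
    T=Tcam(d); v=np.array([(uv[0]-d['cx'])/d['fx'],-(uv[1]-d['cy'])/d['fy'],-1.])
    v=T[:3,:3]@v; return T[:3,3],v/np.linalg.norm(v)
def onz(d,uv,z):
    o,v=ray(d,uv); return o+v*(z-o[2])/v[2]
def proj(d,p):
    T=np.linalg.inv(Tcam(d)); c=T[:3,:3]@np.array(p)+T[:3,3]
    return np.array([d['cx']+d['fx']*c[0]/-c[2], d['cy']-d['fy']*c[1]/-c[2]])
def tri(obs):
    A=np.zeros((3,3));b=np.zeros(3);L=[]
    for d,uv in obs:
        o,v=ray(d,uv);P=np.eye(3)-np.outer(v,v);A+=P;b+=P@o;L.append((P,o))
    x=np.linalg.solve(A,b); return x,[float(np.linalg.norm(P@(x-o))) for P,o in L]
def blob(img,lo,hi,box):
    x0,y0,x1,y1=box; m=cv2.inRange(cv2.cvtColor(img[y0:y1,x0:x1],cv2.COLOR_BGR2HSV),np.array(lo),np.array(hi))
    n,l,st,c=cv2.connectedComponentsWithStats(m); i=1+np.argmax(st[1:,4]); mm=(l==i)
    pts=np.argwhere(mm)[:,::-1].astype(np.float32)+[x0,y0]
    return c[i]+[x0,y0],int(st[i,4]),cv2.minAreaRect(pts.astype(np.float32))
BL=([100,120,50],[130,255,255]); YE=([22,150,120],[35,255,255])
E
python3 - <<'E'
from h import *
t,ti=load('top0'); s,si=load('scene0')
for n,c in (('blue',BL),('yel',YE)):
    a=blob(ti,*c,(145,215,205,250)); b=blob(si,*c,(165,250,225,305))
    print(n,a,b,tri([(t,a[0]),(s,b[0])]))
print('lock',tri([(t,(247,204)),(s,(261,213))]))
a=cv2.resize(ti[185:255,140:265],None,fx=4.5,fy=4.5,interpolation=cv2.INTER_CUBIC); b=cv2.resize(si[195:315,160:300],None,fx=1.7,fy=1.7)
cv2.imwrite('pics/z.png',np.vstack([a,np.pad(b,((0,0),(0,a.shape[1]-b.shape[1]),(0,0)))]))
E
```

```text
blue (array([182.06521739, 229.23913043]), 46, ((182.058837890625, 229.23532104492188), (4.365641117095947, 10.186494827270508), 75.96376037597656)) (array([205.38333333, 268.9       ]), 120, ((205.44000244140625, 268.9200439453125), (10.399999618530273, 12.80000114440918), 53.13010025024414)) (array([0.44464298, 0.24441679, 0.06486442]), [0.0001354764866299801, 0.00013547648662999307])
yel (array([160.26666667, 235.6       ]), 45, ((160.5, 235.5), (5.0, 11.0), 90.0)) (array([183.58196721, 285.86885246]), 122, ((183.25001525878906, 285.75006103515625), (9.899494171142578, 13.435027122497559), 45.0)) (array([0.42921016, 0.30229373, 0.06272997]), [0.00025965036509282706, 0.0002596503650928068])
lock (array([0.50346197, 0.07012175, 0.09691879]), [0.00012557778496151843, 0.00012557778496167076])
```

View pics/z.png

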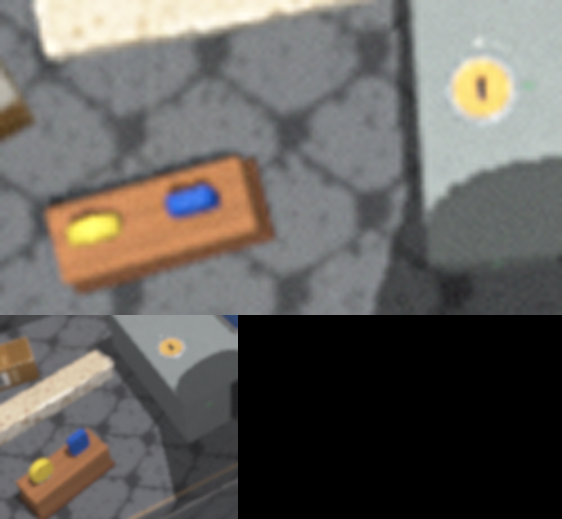

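Positions check out: blue key head at (0.445, 0.244, 0.065), keys 60 mm apart, lock face at z 0.097. Next I move towards the lock, turning the gripper to the key's yaw on the way, and look with the wrist camera.

Request:
carry_out([
  {"delta_rot": [0, 0, 0.6], "travel": [1, 1, 0], "fingers": -1},
  {"delta_rot": [0, 0, 0.6], "travel": [1, 1, 0], "fingers": -1},
  {"delta_rot": [0, 0, 0.6], "travel": [1, 1, 0], "fingers": -1},
  {"delta_rot": [0, 0, 0.6], "travel": [1, 1, 0], "fingers": -1},
  {"delta_rot": [0, 0, 0.6], "travel": [1, 1, 0], "fingers": -1},
])

```text
clock: 0.72
tcp_pos: [0.335, -0.4094, 0.2309]
orientation: [-0.0, 0.944, 0.331, -0.0]
wrist_force: [1.6, -0.4, -0.4]
finger_gap: 0.0852
grip_force: 0.0
```

Request:
carry_out([
  {"delta_rot": [0, 0, 0.6], "travel": [1, 1, 0], "fingers": -1},
  {"delta_rot": [0, 0, 0.6], "travel": [1, 1, 0], "fingers": -1},
  {"delta_rot": [0, 0, 0.6], "travel": [1, 1, 0], "fingers": -1},
  {"delta_rot": [0, 0, 0.6], "travel": [0, 1, 0], "fingers": -1},
  {"delta_rot": [0, 0, 0.6], "travel": [0, 1, 0], "fingers": -1},
])

```text
clock: 1.35
tcp_pos: [0.4094, -0.2843, 0.2308]
orientation: [-0.0, 0.883, 0.469, -0.0]
wrist_force: [0.8, 0.9, -0.5]
finger_gap: 0.0854
grip_force: 0.0
```

Request:
carry_out([
  {"delta_rot": [0, 0, 0.6], "travel": [0, 1, 0], "fingers": -1},
  {"delta_rot": [0, 0, 0.6], "travel": [0, 1, 0], "fingers": -1},
  {"delta_rot": [0, 0, 0.6], "travel": [0, 1, 0], "fingers": -1},
  {"delta_rot": [0, 0, 0.6], "travel": [0, 1, 0], "fingers": -1},
  {"delta_rot": [0, 0, 0.6], "travel": [0, 1, 0], "fingers": -1},
])

```text
clock: 1.98
tcp_pos: [0.4088, -0.1594, 0.2312]
orientation: [-0.0, 0.804, 0.595, 0.0]
wrist_force: [-0.8, -0.1, -0.0]
finger_gap: 0.0855
grip_force: 0.0
```

Request:
carry_out([
  {"delta_rot": [0, 0, 0.6], "travel": [0, 1, 0], "fingers": -1},
  {"delta_rot": [0, 0, 0.6], "travel": [0, 1, 0], "fingers": -1},
  {"delta_rot": [0, 0, 0.6], "travel": [0, 1, 0], "fingers": -1},
  {"delta_rot": [0, 0, 0.6], "travel": [0, 1, 0], "fingers": -1},
  {"delta_rot": [0, 0, 0.6], "travel": [0, 1, 0], "fingers": -1},
])

```text
clock: 2.6
tcp_pos: [0.4088, -0.0346, 0.2313]
orientation: [0.0, 0.706, 0.709, 0.0]
wrist_force: [1.2, 0.5, -0.6]
finger_gap: 0.085
grip_force: 0.0
```

Request:
carry_out([
  {"delta_rot": [0, 0, 0.6], "travel": [0, 1, 0], "fingers": -1},
  {"delta_rot": [0, 0, 0.6], "travel": [0, 1, 0], "fingers": -1},
  {"delta_rot": [0, 0, 0.6], "travel": [0, 1, 0], "fingers": -1},
  {"delta_rot": [0, 0, 0.6], "travel": [0, 1, 0], "fingers": -1},
  {"delta_rot": [0, 0, 0], "travel": [0, 0, 0], "fingers": -1},
])

```text
clock: 3.22
tcp_pos: [0.4087, 0.0655, 0.2312]
orientation: [-0.0, 0.615, 0.788, -0.0]
wrist_force: [-0.2, 0.7, 0.8]
finger_gap: 0.0853
grip_force: 0.0
```

```bash
python3 - <<'E'
from h import *
c,s=shot('wrist','w1'); print(c['hand_eye'],c['fx'],c['cx'],c['cy'],s['tcp_pos'],s['orientation'],s['joint_pos'],s['clock'])
d,_=load('w1'); print(proj(d,[.503,.070,.097]),proj(d,[.445,.244,.065]),[k for k in c])
E
```

```text
[[-9.62226366e-04  9.63889947e-01  2.66299163e-01  6.69832115e-02]
 [ 9.99999525e-01  9.69503410e-04  1.04135958e-04 -2.86061990e-04]
 [-1.57802344e-04  2.66299137e-01 -9.63890422e-01 -1.42649944e-01]
 [ 0.00000000e+00  0.00000000e+00  0.00000000e+00  1.00000000e+00]] 359.4649316576682 282.9795265406482 208.4174167032567 [0.40870558 0.06550712 0.2312458 ] [-6.08691327e-05  6.15465142e-01  7.88164103e-01 -4.52467873e-05] [-3.55679912e-02  1.34217402e-03 -3.27814511e-01  1.24179132e+00
 -1.79299045e-06  1.29038399e+00] 3.225
[398.29494811 219.06205685] [386.99498421 -24.6148975 ] ['color', 'fx', 'fy', 'cx', 'cy', 'hand_eye']
```

View pics/w1.png

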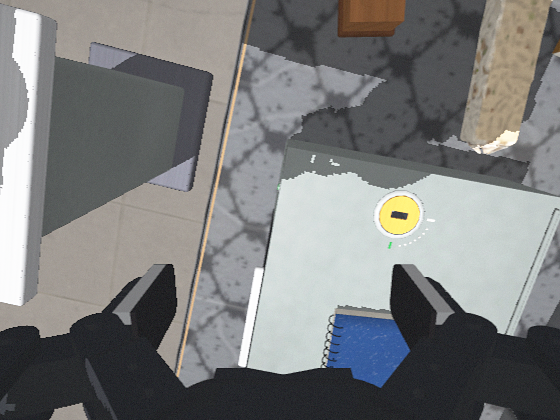

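The wrist view shows the lock at about (398,215), within 4 px of prediction, with its slot along the till's x. Now over to the key block, taking two wrist views.

Request:
carry_out([
  {"delta_rot": [0, 0, 0], "travel": [0.25, 1, 0], "fingers": -1},
  {"delta_rot": [0, 0, 0], "travel": [0.25, 1, 0], "fingers": -1},
  {"delta_rot": [0, 0, 0], "travel": [0.25, 1, 0], "fingers": -1},
  {"delta_rot": [0, 0, 0], "travel": [0.25, 1, 0], "fingers": -1},
  {"delta_rot": [0, 0, 0], "travel": [0, 0, 0], "fingers": -1},
])

```text
clock: 3.9
tcp_pos: [0.4347, 0.1645, 0.2311]
orientation: [0.0, 0.616, 0.787, -0.0]
wrist_force: [0.1, 0.2, -0.2]
finger_gap: 0.0856
grip_force: 0.0
```

```bash
python3 -c "
from h import *
c,s=shot('wrist','w2');print(s['tcp_pos'])"
```

```text
[0.43469039 0.16451827 0.23108197]
```

Request:
carry_out([
  {"delta_rot": [0, 0, 0], "travel": [0.1, 0.8, 0], "fingers": -1},
  {"delta_rot": [0, 0, 0], "travel": [0.1, 0.8, 0], "fingers": -1},
  {"delta_rot": [0, 0, 0], "travel": [0.15, 0.8, 0], "fingers": -1},
  {"delta_rot": [0, 0, 0], "travel": [0.1, 0.75, 0], "fingers": -1},
  {"delta_rot": [0, 0, 0], "travel": [0, 0, 0], "fingers": -1},
])

```text
clock: 4.58
tcp_pos: [0.4458, 0.244, 0.2311]
orientation: [0.0, 0.616, 0.788, -0.0]
wrist_force: [0.2, -0.6, 0.9]
finger_gap: 0.0857
grip_force: 0.0
```

```bash
python3 - <<'E'
from h import *
c,s=shot('wrist','w3');print(s['tcp_pos'],s['orientation'])
a,ia=load('w2'); b,ib=load('w3')
for n,c in (('blue',BL),('yel',YE)):
    P=[]
    for d,i in ((a,ia),(b,ib)):
        p0=proj(d,[.4446,.2444,.065] if n=='blue' else [.4292,.3023,.063]); x,y=p0.astype(int)
        box=(max(x-45,0),max(y-40,0),min(x+45,560),min(y+40,420)); r=blob(i,*c,box); print(n,p0,r); P.append((d,r[0]))
    print(tri(P))
x,y=proj(b,[.437,.272,.05]).astype(int)
z=[]
for d,i in ((a,ia),(b,ib)):
    x,y=proj(d,[.4446,.2444,.065]).astype(int); i=np.pad(i,((100,100),(100,100),(0,0)))
    z.append(cv2.resize(i[y+20:y+180,x+30:x+170],None,fx=2.8,fy=2.8))
cv2.imwrite('pics/z2.png',np.hstack(z))
E
```

```text
[0.44579747 0.24400713 0.23112524] [ 2.66176592e-05  6.16039145e-01  7.87715531e-01 -1.15022257e-04]
blue [318.36568227  98.68030284] (array([317.15799257,  96.28810409]), 538, ((317.0, 96.0), (36.0, 14.0), 90.0))
blue [282.13324854 187.51054811] (array([280.5       , 186.57142857]), 420, ((280.5, 186.5), (35.0, 11.0), 90.0))
(array([0.44281309, 0.24574816, 0.06921054]), [1.0462783992555316e-05, 1.0462783992748955e-05])
yel [318.73299273  18.74843224] (array([317.73548387,  18.44193548]), 620, ((318.0, 19.0), (38.0, 16.0), 90.0))
yel [280.84043408 117.00320199] (array([279.03636364, 114.65858586]), 495, ((279.0, 115.0), (38.0, 12.0), 90.0))
(array([0.42789704, 0.30359923, 0.05798675]), [0.0006576365345093432, 0.000657636534509291])
```

View pics/z2.png

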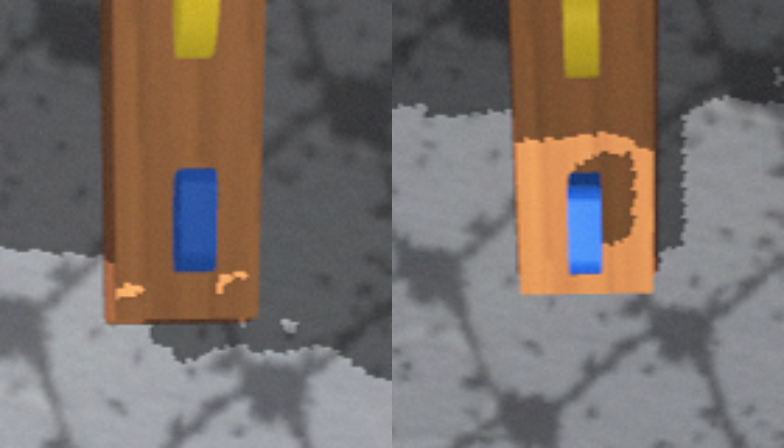

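Blue key, in the w3 view (right half), sits at (280.5,186.6), which is 2.5 px left of the finger midline. Yellow is at (279,115), and the yaw is within about 0.01 rad. I'll correct about 2 mm and descend to TCP z 0.051.

Request:
carry_out([
  {"delta_rot": [0, 0, 0.1], "travel": [-0.09, 0.04, -1], "fingers": -1},
  {"delta_rot": [0, 0, 0], "travel": [0, 0, -1], "fingers": -1},
  {"delta_rot": [0, 0, 0], "travel": [0, 0, -1], "fingers": -1},
  {"delta_rot": [0, 0, 0], "travel": [0, 0, -1], "fingers": -1},
  {"delta_rot": [0, 0, 0], "travel": [0, 0, -1], "fingers": -1},
], squeeze=80)

```text
clock: 5.25
tcp_pos: [0.4433, 0.2436, 0.1056]
orientation: [0.0, 0.613, 0.79, -0.0]
wrist_force: [0.2, -0.9, 1.0]
finger_gap: 0.0852
grip_force: 0.0
```

Request:
carry_out([
  {"delta_rot": [0, 0, 0], "travel": [0, 0, -1], "fingers": -1},
  {"delta_rot": [0, 0, 0], "travel": [0, 0, -0.8], "fingers": -1},
  {"delta_rot": [0, 0, 0], "travel": [0, 0, -0.4], "fingers": -1},
  {"delta_rot": [0, 0, 0], "travel": [0, 0, 0], "fingers": -1},
])

```text
clock: 5.75
tcp_pos: [0.443, 0.2438, 0.0509]
orientation: [-0.0, 0.613, 0.79, -0.001]
wrist_force: [0.8, -0.6, -0.7]
finger_gap: 0.0855
grip_force: 0.0
```

```bash
python3 - <<'E'
from h import *
c,s=shot('wrist','w4');print(s['tcp_pos'],s['orientation'],s['wrist_force'])
b,i=load('w4'); p=proj(b,[.4437,.2450,.08]); print(p); x,y=p.astype(int)
print(blob(i,*BL,(x-80,max(y-100,0),x+80,y+80)))
E
```

```text
[0.44297983 0.24376351 0.05093896] [-2.67681889e-04  6.12759232e-01  7.90269402e-01 -5.68966850e-04] [ 0.78986262 -0.58142892 -0.65233719]
[286.66853684 302.75288002]
(array([284.62852538, 284.83078163]), 2482, ((284.5, 284.5), (91.0, 27.0), 90.0))
```

View pics/w4.png

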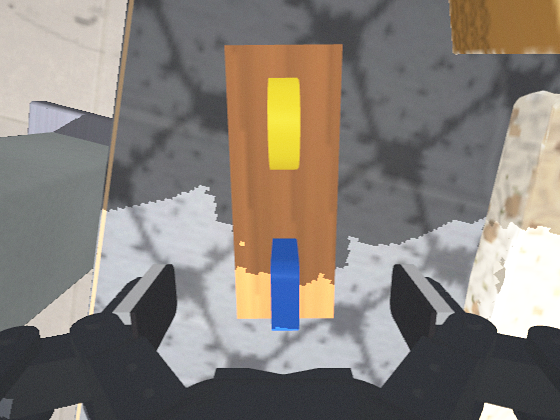

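The view shows the blue head midway between the open fingers: head column 284.6, finger midline 283.5, nothing else within the fingers. Closing.

Request:
carry_out([
  {"delta_rot": [0, 0, 0], "travel": [0, 0, 0], "fingers": 1},
  {"delta_rot": [0, 0, 0], "travel": [0, 0, 0], "fingers": 1},
  {"delta_rot": [0, 0, 0], "travel": [0, 0, 0], "fingers": 1},
  {"delta_rot": [0, 0, 0], "travel": [0, 0, 0], "fingers": 1},
  {"delta_rot": [0, 0, 0], "travel": [0, 0, 0], "fingers": 1},
], squeeze=80)

```text
clock: 6.42
tcp_pos: [0.4436, 0.2443, 0.0516]
orientation: [0.0, 0.613, 0.79, 0.0]
wrist_force: [0.3, -0.4, 2.7]
finger_gap: 0.0085
grip_force: 78.3
```

Request:
carry_out([
  {"delta_rot": [0, 0, 0], "travel": [0, 0, 0], "fingers": 1},
  {"delta_rot": [0, 0, 0], "travel": [0, 0, 0], "fingers": 1},
  {"delta_rot": [0, 0, 0], "travel": [0, 0, 0], "fingers": 1},
])

```text
clock: 6.8
tcp_pos: [0.4436, 0.2443, 0.0516]
orientation: [0.0, 0.613, 0.79, 0.0]
wrist_force: [-0.8, -0.1, 4.8]
finger_gap: 0.0086
grip_force: 78.6
```

Gripped (78 N). I'll lift straight out, and measure the lock from the existing views.

Request:
carry_out([
  {"delta_rot": [0, 0, 0], "travel": [0, 0, 0.3], "fingers": 1},
  {"delta_rot": [0, 0, 0], "travel": [0, 0, 0.6], "fingers": 1},
  {"delta_rot": [0, 0, 0], "travel": [0, 0, 1], "fingers": 1},
  {"delta_rot": [0, 0, 0], "travel": [0, 0, 1], "fingers": 1},
  {"delta_rot": [0, 0, 0], "travel": [0, 0, 1], "fingers": 1},
])

```text
clock: 7.42
tcp_pos: [0.4432, 0.2441, 0.1504]
orientation: [0.0, 0.613, 0.79, 0.0]
wrist_force: [-0.3, -0.3, -0.0]
finger_gap: 0.0087
grip_force: 78.5
```

Request:
carry_out([
  {"delta_rot": [0, 0, 0], "travel": [0, 0, 1], "fingers": 1},
  {"delta_rot": [0, 0, 0], "travel": [0, 0, 1], "fingers": 1},
  {"delta_rot": [0, 0, 0], "travel": [0, 0, 0], "fingers": 1},
])

```text
clock: 7.8
tcp_pos: [0.4446, 0.2447, 0.2014]
orientation: [0.001, 0.613, 0.79, 0.002]
wrist_force: [-0.2, 0.4, -1.0]
finger_gap: 0.0088
grip_force: 78.5
```

```bash
python3 - <<'E'
from h import *
c,s=shot('wrist','w5');print(s['tcp_pos'],s['orientation'],s['wrist_force'],s['finger_gap'])
obs={}
for n,box,lo in (('w1',(360,180,440,250),([15,90,90],[35,255,255])),('top0',(235,190,260,218),([12,90,120],[35,255,255])),('scene0',(245,200,278,226),([12,90,120],[35,255,255]))):
    d,i=load(n); x0,y0,x1,y1=box
    m=cv2.inRange(cv2.cvtColor(i[y0:y1,x0:x1],cv2.COLOR_BGR2HSV),np.array(lo[0]),np.array(lo[1]))
    k=max(cv2.findContours(m,cv2.RETR_EXTERNAL,cv2.CHAIN_APPROX_NONE)[0],key=cv2.contourArea)
    e=cv2.fitEllipse(cv2.convexHull(k)); c=np.array(e[0])+[x0,y0]; obs[n]=(d,c); print(n,c,e[1],onz(d,c,.098))
    if n=='w1':
        sl=cv2.inRange(cv2.cvtColor(i[y0:y1,x0:x1],cv2.COLOR_BGR2GRAY),0,60)
        nn,l,st,cc=cv2.connectedComponentsWithStats(sl); 
        for j in range(1,nn):
            if 20<st[j,4]<600:
                p=np.argwhere(l==j)[:,::-1]; r=cv2.minAreaRect(p.astype(np.float32)); print('slot',cc[j]+[x0,y0],st[j],r)
                bx=cv2.boxPoints(r)+[x0,y0]; print(np.array([onz(d,q,.098) for q in bx])[:,:2])
print(tri([obs['w1'],obs['top0'],obs['scene0']])); print(tri([obs['top0'],obs['scene0']]))
E
```

```text
[0.44463453 0.2446712  0.20136713] [0.00122257 0.61262226 0.7903726  0.00190554] [-0.2275908   0.36497615 -0.98057149] 0.008789254821845765
w1 [399.00944138 214.55915833] (37.488555908203125, 40.941646575927734) [0.50193234 0.07393529 0.098     ]
top0 [246.62768841 204.26966381] (11.037355422973633, 11.53817081451416) [0.50267714 0.07112331 0.098     ]
scene0 [260.07912636 213.50271606] (8.783286094665527, 12.161857604980469) [0.50218766 0.07306899 0.098     ]
(array([0.50331477, 0.07234517, 0.0955678 ]), [0.0011132276942362551, 0.0010790304510752409, 0.0006866732429140698])
(array([0.50335175, 0.07184268, 0.09606661]), [0.0006885459815435066, 0.0006885459815435823])
```

View pics/w5.png

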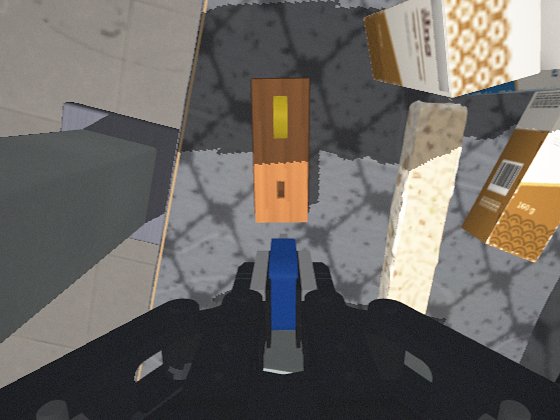

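The key is out and upright in the grip (blue head rows 238–330, column 283). The empty slot is at (281,188) and yellow is untouched at (281,117). The lock measures about (0.5025, 0.073, 0.096–0.098). Moving to hover over it, turning +1.37 rad on the way.

Request:
carry_out([
  {"delta_rot": [0, 0, 0.98], "travel": [0.167, -0.49, 0], "fingers": 1},
  {"delta_rot": [0, 0, 0.98], "travel": [0.167, -0.49, 0], "fingers": 1},
  {"delta_rot": [0, 0, 0.98], "travel": [0.167, -0.49, 0], "fingers": 1},
  {"delta_rot": [0, 0, 0.98], "travel": [0.167, -0.49, 0], "fingers": 1},
  {"delta_rot": [0, 0, 0.98], "travel": [0.167, -0.49, 0], "fingers": 1},
])

```text
clock: 8.48
tcp_pos: [0.4635, 0.1823, 0.1975]
orientation: [-0.001, 0.401, 0.916, -0.001]
wrist_force: [-0.2, -0.8, -1.3]
finger_gap: 0.0087
grip_force: 78.4
```

Request:
carry_out([
  {"delta_rot": [0, 0, 0.98], "travel": [0.167, -0.49, 0], "fingers": 1},
  {"delta_rot": [0, 0, 0.98], "travel": [0.167, -0.49, 0], "fingers": 1},
  {"delta_rot": [0, 0, 0.98], "travel": [0.167, -0.49, 0], "fingers": 1},
  {"delta_rot": [0, 0, 0.98], "travel": [0.167, -0.49, 0], "fingers": 1},
  {"delta_rot": [0, 0, 0.98], "travel": [0.167, -0.49, 0], "fingers": 1},
])

```text
clock: 9.1
tcp_pos: [0.4843, 0.1212, 0.1974]
orientation: [-0.001, 0.167, 0.986, -0.0]
wrist_force: [1.0, 0.3, -0.6]
finger_gap: 0.0086
grip_force: 78.4
```

Request:
carry_out([
  {"delta_rot": [0, 0, 0.98], "travel": [0.167, -0.49, 0], "fingers": 1},
  {"delta_rot": [0, 0, 0.98], "travel": [0.167, -0.49, 0], "fingers": 1},
  {"delta_rot": [0, 0, 0.98], "travel": [0.167, -0.49, 0], "fingers": 1},
  {"delta_rot": [0, 0, 0.98], "travel": [0.167, -0.49, 0], "fingers": 1},
  {"delta_rot": [0, 0, 0], "travel": [0, 0, 0], "fingers": 1},
])

```text
clock: 9.72
tcp_pos: [0.5012, 0.0722, 0.1976]
orientation: [-0.001, -0.025, 1.0, 0.0]
wrist_force: [-0.2, 0.3, -0.6]
finger_gap: 0.0087
grip_force: 78.5
```

```bash
cat >> h.py <<'E'
def tool2w(d,p):
    q=d['q']; return R.from_quat([q[1],q[2],q[3],q[0]]).as_matrix()@np.array(p)+d['tcp']
def psi(d): return float(np.degrees(2*np.arctan2(d['q'][2],d['q'][1])))
def slot(n,box,z=.098):
    d,i=load(n); x0,y0,x1,y1=box
    hsv=cv2.cvtColor(i[y0:y1,x0:x1],cv2.COLOR_BGR2HSV); m=cv2.inRange(hsv,np.array([15,90,90]),np.array([35,255,255]))
    k=max(cv2.findContours(m,cv2.RETR_EXTERNAL,cv2.CHAIN_APPROX_NONE)[0],key=cv2.contourArea); h=cv2.convexHull(k)
    e=cv2.fitEllipse(h); f=np.zeros_like(m); cv2.fillPoly(f,[h],255); f=cv2.erode(f,np.ones((5,5)))
    g=(f>0)&(m==0); nn,l,st,cc=cv2.connectedComponentsWithStats(g.astype(np.uint8)); j=1+np.argmax(st[1:,4])
    P=np.array([onz(d,p[::-1]+[x0,y0],z)[:2] for p in np.argwhere(l==j)]); c=P.mean(0); w,v=np.linalg.eigh(np.cov((P-c).T)); a=np.degrees(np.arctan2(v[1,1],v[0,1]))
    ec=np.array(e[0])+[x0,y0]
    return d,dict(ring=ec,ringw=onz(d,ec,z)[:2],slotw=c,size=np.sqrt(12*w),yaw=(a+90)%180-90,px=cc[j]+[x0,y0])
E
python3 - <<'E'
from h import *
c,s=shot('wrist','w6');d,i=load('w6');print(s['tcp_pos'],psi(d),s['joint_pos'][5])
print(slot('w1',(360,180,440,250)))
p=proj(d,[.5025,.073,.098]);print(p);x,y=p.astype(int)
try: print(slot('w6',(x-55,y-45,x+55,y+45)))
except Exception as e: print(e)
for n,q in (('tip+',(3.5e-3,0,.0326)),('tip-',(-3.5e-3,0,.0326)),('headbot',(.014,0,.0026)),('headtop',(.014,0,-.0294)),('headtop-',(-.014,0,-.0294))): print(n,proj(d,tool2w(d,q)))
cv2.imwrite('pics/z6.png',cv2.resize(i[130:350,180:390],None,fx=2.7,fy=2.7,interpolation=cv2.INTER_CUBIC))
E
```

```text
[0.50124873 0.07217004 0.19760147] 182.90977937905802 -0.06650275929992974
({'fx': 359.4649316576682, 'fy': 359.4649316576682, 'cx': 282.9795265406482, 'cy': 208.4174167032567, 'hand_eye': [[-0.0009622263663687712, 0.9638899469302397, 0.26629916321167824, 0.0669832114799215], [0.9999995246093072, 0.0009695034100547292, 0.0001041359579749741, -0.00028606199034719726], [-0.00015780234382240638, 0.26629913681789896, -0.9638904215876732, -0.1426499436953054], [0.0, 0.0, 0.0, 1.0]], 'tcp': [0.40870558293711395, 0.06550712158722526, 0.23124579841709825], 'q': [-6.0869132672587105e-05, 0.6154651417725057, 0.7881641031603929, -4.524678728410972e-05]}, {'ring': array([399.00944138, 214.55915833]), 'ringw': array([0.50193234, 0.07393529]), 'slotw': array([0.50191386, 0.07382111]), 'size': array([0.00517719, 0.01279891]), 'yaw': np.float64(2.0637427216547337), 'px': array([398.93877551, 214.68367347])})
[284.74571654 211.35033604]
({'fx': 359.4649316576682, 'fy': 359.4649316576682, 'cx': 282.9795265406482, 'cy': 208.4174167032567, 'hand_eye': [[-0.0009628296217938972, 0.9639196487112376, 0.2661916298224326, 0.06751728447250266], [0.9999994940791425, 0.0008505742731063641, 0.0005369961491206625, -0.0003630249777682032], [0.000291205387376469, 0.2661920121863341, -0.9639199800022883, -0.14264958222022658], [0.0, 0.0, 0.0, 1.0]], 'tcp': [0.5012487258603002, 0.07217004102149359, 0.19760147462342437], 'q': [-0.0011186145827825201, -0.025389870585474004, 0.999676993234395, 0.00011122458141283439]}, {'ring': array([285.6062851 , 210.26722717]), 'ringw': array([0.50168303, 0.0735615 ]), 'slotw': array([0.50160535, 0.07364972]), 'size': array([0.00536474, 0.0131255 ]), 'yaw': np.float64(5.036302077041597), 'px': array([285.73722628, 210.1459854 ])})
tip+ [283.89902226 237.52213805]
tip- [283.90279902 250.14646723]
headbot [284.04414063 238.52947741]
headtop [284.28309195 270.86737565]
headtop- [284.28290051 341.44834547]
```

View pics/z6.png

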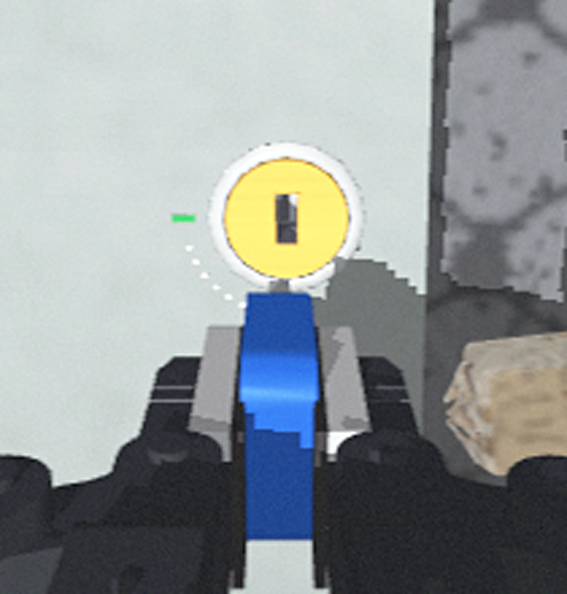

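The lock ring is at full-frame (285.6,210.3), with the slot at (285.7,210.1) nearly parallel to the blade. The blade tip shows at about (284,234), so the key sits ~1.5 mm towards the tool's +x. I'll shift about 2 mm, lower until the tip is ~10 mm above the plug, and look again.

Request:
carry_out([
  {"delta_rot": [0, 0, 0], "travel": [0.08, 0.06, -1], "fingers": 1},
  {"delta_rot": [0, 0, 0], "travel": [0, 0, -0.8], "fingers": 1},
  {"delta_rot": [0, 0, 0], "travel": [0, 0, -0.45], "fingers": 1},
  {"delta_rot": [0, 0, 0], "travel": [0, 0, 0], "fingers": 1},
  {"delta_rot": [0, 0, 0], "travel": [0, 0, 0], "fingers": 1},
])

```text
clock: 10.4
tcp_pos: [0.5042, 0.0744, 0.1432]
orientation: [0.0, -0.027, 1.0, 0.0]
wrist_force: [0.9, 0.2, -0.2]
finger_gap: 0.0088
grip_force: 78.5
```

```bash
python3 - <<'E'
from h import *
d,i=load('w6'); a=onz(d,(342.2,133.7),.095);b=onz(d,(339.3,255.9),.095); print('edge yaw',np.degrees(np.arctan2(*(a-b)[[1,0]])))
c,s=shot('wrist','w7');d,i=load('w7');print(s['tcp_pos'],psi(d),s['orientation'],s['wrist_force'])
p=proj(d,[.5017,.0737,.098]);print(p);x,y=p.astype(int)
try: print(slot('w7',(x-60,y-60,x+60,y+35))[1])
except Exception as e: print(e)
for n,q in (('tip+',(3.5e-3,0,.0326)),('headbot',(.014,0,.0026)),('headtop',(.014,0,-.0294)),('headtop-',(-.014,0,-.0294))): print(n,proj(d,tool2w(d,q)))
c2,_=shot('scene','s7'); c3,_=shot('top','t7')
e,si=load('s7'); u,v=proj(e,[.503,.072,.11]).astype(int)
f,ti=load('t7'); u2,v2=proj(f,[.503,.072,.11]).astype(int)
A=cv2.resize(i[y-50:y+70,x-75:x+75],(560,448),interpolation=cv2.INTER_CUBIC)
B=cv2.resize(si[v-30:v+26,u-30:u+26],(224,224),interpolation=cv2.INTER_CUBIC);C=cv2.resize(ti[v2-28:v2+28,u2-28:u2+28],(224,224),interpolation=cv2.INTER_CUBIC)
cv2.imwrite('pics/z7.png',np.hstack([A,np.vstack([B,C])])); print(x,y)
E
```

```text
edge yaw -176.03924848891864
[0.50424941 0.07436775 0.14320274] 183.0392556136604 [ 4.57853683e-04 -2.65193964e-02  9.99648192e-01  5.69941726e-05] [ 0.91999007  0.22516409 -0.17306213]
[282.87917342 231.1613824 ]
{'ring': array([282.7094574 , 230.83011246]), 'ringw': array([0.50151213, 0.07359647]), 'slotw': array([0.50541046, 0.07394952]), 'size': array([0.0114367 , 0.01661556]), 'yaw': np.float64(4.752528332598814), 'px': array([282.97982063, 237.4573991 ])}
tip+ [283.89915241 237.52326592]
headbot [284.04407023 238.53076795]
headtop [284.2826716  270.86871264]
headtop- [284.28243626 341.44923542]
282 231
```

View pics/z7.png

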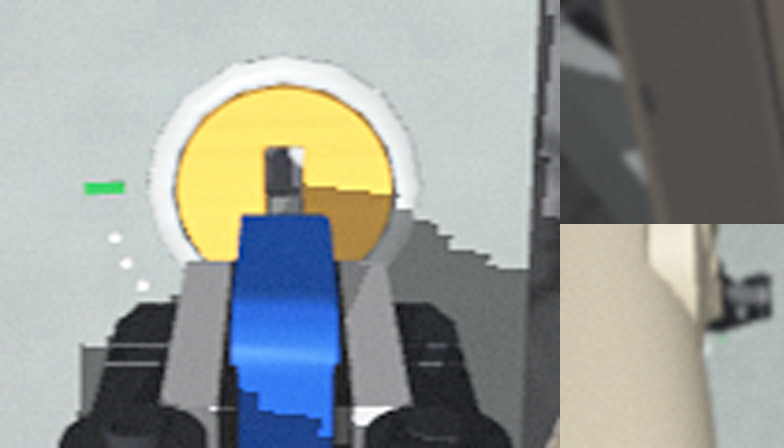

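The tip at (283.5,233.5) stands inside the slot's near end: slot columns 278–288, ring centre (282.7,230.8), yaw aligned within 1–2°. About 0.8 mm of x and 0.5 mm of y remain. Correcting, then entering slowly.

Request:
carry_out([
  {"delta_rot": [0, 0, 0], "travel": [-0.03, -0.02, -0.3], "fingers": 1},
  {"delta_rot": [0, 0, 0], "travel": [0, 0, -0.2], "fingers": 1},
  {"delta_rot": [0, 0, 0], "travel": [0, 0, -0.15], "fingers": 1},
  {"delta_rot": [0, 0, 0], "travel": [0, 0, -0.1], "fingers": 1},
  {"delta_rot": [0, 0, 0], "travel": [0, 0, 0], "fingers": 1},
], squeeze=90)

```text
clock: 11.18
tcp_pos: [0.5033, 0.0737, 0.1237]
orientation: [0.0, -0.027, 1.0, 0.0]
wrist_force: [0.5, -0.4, -0.6]
finger_gap: 0.0086
grip_force: 89.3
```

The tip is about 7 mm inside with no contact force. Now pushing on with small yaw wiggles.

Request:
carry_out([
  {"delta_rot": [0, 0, 0.5], "travel": [0, 0, -0.08], "fingers": 1},
  {"delta_rot": [0, 0, -0.5], "travel": [0, 0, -0.08], "fingers": 1},
  {"delta_rot": [0, 0, -0.5], "travel": [0, 0, -0.08], "fingers": 1},
  {"delta_rot": [0, 0, 0.5], "travel": [0, 0, -0.08], "fingers": 1},
  {"delta_rot": [0, 0, 0], "travel": [0, 0, 0], "fingers": 1},
])

```text
clock: 11.8
tcp_pos: [0.5042, 0.0735, 0.1166]
orientation: [0.001, -0.027, 1.0, -0.0]
wrist_force: [2.4, -0.8, 2.2]
finger_gap: 0.0084
grip_force: 90.1
```

Request:
carry_out([
  {"delta_rot": [0, 0, 0.5], "travel": [0, 0, -0.08], "fingers": 1},
  {"delta_rot": [0, 0, -0.5], "travel": [0, 0, -0.08], "fingers": 1},
  {"delta_rot": [0, 0, -0.5], "travel": [0, 0, -0.08], "fingers": 1},
  {"delta_rot": [0, 0, 0.5], "travel": [0, 0, -0.08], "fingers": 1},
  {"delta_rot": [0, 0, 0], "travel": [0, 0, 0], "fingers": 1},
])

```text
clock: 12.42
tcp_pos: [0.5049, 0.0741, 0.1095]
orientation: [0.002, -0.027, 1.0, 0.0]
wrist_force: [2.0, 1.6, 5.2]
finger_gap: 0.0086
grip_force: 90.5
```

Request:
carry_out([
  {"delta_rot": [0, 0, 0.5], "travel": [0, 0, -0.06], "fingers": 1},
  {"delta_rot": [0, 0, -0.5], "travel": [0, 0, -0.06], "fingers": 1},
  {"delta_rot": [0, 0, -0.5], "travel": [0, 0, -0.06], "fingers": 1},
  {"delta_rot": [0, 0, 0.5], "travel": [0, 0, -0.06], "fingers": 1},
  {"delta_rot": [0, 0, 0], "travel": [0, 0, 0], "fingers": 1},
])

```text
clock: 13.05
tcp_pos: [0.5049, 0.074, 0.1045]
orientation: [0.002, -0.027, 1.0, 0.0]
wrist_force: [-2.3, 0.8, 15.0]
finger_gap: 0.0084
grip_force: 91.9
```

Request:
carry_out([
  {"delta_rot": [0, 0, 0.5], "travel": [0, 0, -0.05], "fingers": 1},
  {"delta_rot": [0, 0, -0.5], "travel": [0, 0, 0], "fingers": 1},
  {"delta_rot": [0, 0, -0.5], "travel": [0, 0, 0], "fingers": 1},
  {"delta_rot": [0, 0, 0.5], "travel": [0, 0, 0], "fingers": 1},
  {"delta_rot": [0, 0, 0], "travel": [0, 0, 0], "fingers": 1},
])

```text
clock: 13.68
tcp_pos: [0.5049, 0.074, 0.1043]
orientation: [0.003, -0.027, 1.0, 0.0]
wrist_force: [-4.9, 1.2, 22.7]
finger_gap: 0.0084
grip_force: 93.3
```

Home: TCP z is 0.1043 (0.1046 expected), the push rises sharply, and the force is 23 N. Now turning clockwise, moving the TCP along the arc to allow for the ~2 mm grip offset.

Request:
carry_out([
  {"delta_rot": [0, 0, -1], "travel": [-0.02, -0.0075, 0], "fingers": 1},
  {"delta_rot": [0, 0, -1], "travel": [-0.003, -0.0075, 0], "fingers": 1},
  {"delta_rot": [0, 0, -1], "travel": [-0.003, -0.0075, 0], "fingers": 1},
  {"delta_rot": [0, 0, -1], "travel": [-0.003, -0.0075, 0], "fingers": 1},
  {"delta_rot": [0, 0, 0], "travel": [0, 0, 0], "fingers": 1},
], squeeze=110)

```text
clock: 14.3
tcp_pos: [0.5046, 0.0731, 0.1044]
orientation: [0.003, 0.173, 0.985, 0.001]
wrist_force: [-3.9, 0.4, 23.1]
finger_gap: 0.0081
grip_force: 107.9
```

```bash
python3 - <<'E'
from h import *
s=env.get_state(); print(psi({'q':s['orientation']}),s['wrist_force'],s['ft_torque'],s['tcp_pos'],s['joint_pos'][5])
E
```

```text
160.0715528853936 [-3.90553585  0.40005622 23.08202925] [0.10074915 0.90525857 0.06891524] [0.50460097 0.073117   0.10439667] 0.33393225862042114
```

Request:
carry_out([
  {"delta_rot": [0, 0, -1], "travel": [-0.02, -0.006, 0], "fingers": 1},
  {"delta_rot": [0, 0, -1], "travel": [-0.005, -0.006, 0], "fingers": 1},
  {"delta_rot": [0, 0, -1], "travel": [-0.005, -0.006, 0], "fingers": 1},
  {"delta_rot": [0, 0, -1], "travel": [-0.005, -0.006, 0], "fingers": 1},
  {"delta_rot": [0, 0, -1], "travel": [-0.005, -0.005, 0], "fingers": 1},
])

```text
clock: 14.92
tcp_pos: [0.5036, 0.0722, 0.1044]
orientation: [0.003, 0.412, 0.911, 0.001]
wrist_force: [-4.5, -0.9, 22.7]
finger_gap: 0.0083
grip_force: 107.9
```

```bash
python3 - <<'E'
from h import *
s=env.get_state(); print(psi({'q':s['orientation']}),s['wrist_force'],s['ft_torque'],s['tcp_pos'],s['joint_pos'][5])
E
```

```text
131.28391773651882 [-4.51428724 -0.92442492 22.70910177] [-0.06311323  0.90267582  0.11505054] [0.50363422 0.07219311 0.10442652] 0.834802176944062
```

The torque grows as the return spring should make it (0.069 to 0.115 N m). Carrying on.

Request:
carry_out([
  {"delta_rot": [0, 0, -1], "travel": [-0.02, -0.005, 0], "fingers": 1},
  {"delta_rot": [0, 0, -1], "travel": [-0.007, -0.004, 0], "fingers": 1},
  {"delta_rot": [0, 0, -1], "travel": [-0.007, -0.004, 0], "fingers": 1},
  {"delta_rot": [0, 0, -1], "travel": [-0.007, -0.003, 0], "fingers": 1},
  {"delta_rot": [0, 0, -1], "travel": [-0.007, -0.003, 0], "fingers": 1},
])

```text
clock: 15.55
tcp_pos: [0.5025, 0.0719, 0.1044]
orientation: [0.002, 0.625, 0.781, 0.002]
wrist_force: [-3.3, 0.4, 22.5]
finger_gap: 0.0083
grip_force: 107.9
```

Request:
carry_out([
  {"delta_rot": [0, 0, -1], "travel": [-0.007, -0.001, 0], "fingers": 1},
  {"delta_rot": [0, 0, -1], "travel": [-0.007, -0.001, 0], "fingers": 1},
  {"delta_rot": [0, 0, -0.5], "travel": [0, 0, 0], "fingers": 1},
  {"delta_rot": [0, 0, 0], "travel": [0, 0, 0], "fingers": 1},
])

```text
clock: 16.05
tcp_pos: [0.502, 0.0719, 0.1044]
orientation: [0.002, 0.716, 0.698, 0.002]
wrist_force: [-4.8, 0.8, 24.2]
finger_gap: 0.0084
grip_force: 108.0
```

```bash
python3 - <<'E'
from h import *
c,s=shot('wrist','w8'); c,_=shot('top','t8'); c2,_=shot('scene','s8')
print(psi({'q':s['orientation']}),s['wrist_force'],s['ft_torque'],s['tcp_pos'],s['joint_pos'][5],s['clock'])
w=load('w8')[1]; t=load('t8')[1][140:265,140:350]; q=load('s8')[1][150:320,200:390]
a=cv2.resize(t,(390,232)); b=cv2.resize(q,(260,232))
cv2.imwrite('pics/z8.png',np.vstack([cv2.resize(w,(480,360)),np.hstack([a,b])[:, :480] if False else cv2.resize(np.hstack([a,b]),(480,171))]))
E
```

```text
88.49205700869155 [-4.81470549  0.75362537 24.18458594] [0.09900974 0.86801217 0.21220671] [0.50201795 0.07192634 0.1043991 ] 1.5808062330418373 16.05
```

View pics/z8.png

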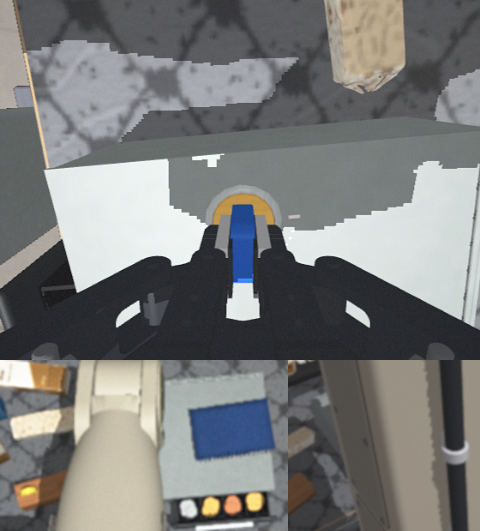

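The drawer is open: the top view at bottom left shows the coin tray out in front of the till. The key is turned about 1.65 rad and still gripped, with the notebook and the yellow key in place. I'll add a hair more turn to sit on the stop, then check that it holds steady.

Request:
carry_out([
  {"delta_rot": [0, 0, -0.3], "travel": [0, 0, 0], "fingers": 1},
  {"delta_rot": [0, 0, 0], "travel": [0, 0, 0], "fingers": 1},
  {"delta_rot": [0, 0, 0], "travel": [0, 0, 0], "fingers": 1},
  {"delta_rot": [0, 0, 0], "travel": [0, 0, 0], "fingers": 1},
  {"delta_rot": [0, 0, 0], "travel": [0, 0, 0], "fingers": 1},
])

```text
clock: 16.82
tcp_pos: [0.502, 0.072, 0.1044]
orientation: [0.002, 0.727, 0.687, 0.002]
wrist_force: [-4.4, 0.7, 24.5]
finger_gap: 0.0084
grip_force: 108.0
```

```bash
python3 - <<'E'
from h import *
s=env.get_state()
print(psi({'q':s['orientation']}),s['wrist_force'],s['ft_torque'],s['tcp_pos'],s['grip_force'],s['clock'])
t,_=load('top0'); i0=load('top0')[1]; shot('top','t9'); i1=load('t9')[1]
for n,c,b in (('notebook',BL,(272,160,345,220)),('yellow',YE,(145,215,205,250))): print(n,blob(i0,*c,b)[:2],blob(i1,*c,b)[:2])
E
```

```text
86.79791649206592 [-4.43012107  0.72448606 24.53705986] [0.13288606 0.88251001 0.18121031] [0.50196498 0.07198082 0.10437044] 108.00933480262756 16.825
notebook (array([308.70074074, 190.38123457]), 2025) (array([308.71083744, 190.39753695]), 2030)
yellow (array([160.26666667, 235.6       ]), 45) (array([160.35416667, 235.45833333]), 48)
```

```bash
python3 -c "
from workcell import env
print(env.hand_in())"
```

```text
the job is handed in; nothing more can be done
None
```

The blue key is fully home and turned a quarter turn clockwise, and the drawer has sprung out. The gripper still holds the key turned at 108 N, the notebook and yellow key measure unmoved, and nothing touched the goods; I handed the job in at about 17 s.

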